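# Dispense a test slide and hold it flush on the tilted stage

### The arm

A 6-joint arm with a two-finger parallel gripper is mounted at the origin on a cart in front of the work surface, level with it; the furniture and walls round the work are solid. World frame = base frame: x ahead of the robot, y to its left, z up, the work surface at z = 0. Lengths are in mm, angles in degrees, forces in N, time in s.
With the tool pointing down it reaches from about 300 to 850 mm from the base axis. Payload 4.2 kg.
Tool frame: the origin (TCP) lies at the very end of the fingers, on their centre line; the grasp point (between the pads) lies 19 mm behind it (env.tcp_to_grasp is the distance from the TCP to the grasp point, in mm); z points along the fingers, y is the line along which they close (so a half turn about z gives the same grasp; the last joint's range is limited). The gripper opens to 91 mm and grips with 3 to 60 N. Pads are 32 mm wide; open, the fingers measure 118 mm over their backs; the gripper's body (76 mm by 178 mm) begins 60 mm behind the grasp point.
Start: joints at [65.145, 18.312, 89.639, -0, 72.044, -1.146], TCP at [231.207, 526.485, 213.976] pointing down, gripper open.
Joint ranges: [-177.97, 177.97], [-48.28, 115.42], [12.27, 149.76], [-77.06, 257.06], [2.81, 150.46], [-146.56, 146.56]. Speed limits (degrees/s): [147.25, 147.25, 180, 180, 180, 180].

### API

Orientations are given as [roll, pitch, yaw] about the fixed x, y, z axes, in that order (R = Rz(yaw) Ry(pitch) Rx(roll)).
In Python, from workcell import env gives the robot as it stands.
- The arm moves only by the tool move_arm, never from a script. Its argument "plan" is a list of rows, each a list of 3 entries, a list of its own where there are three numbers: the shift along the world's x, y, z in cm, then the turn about the world's z in degrees, then the closure, from 0 (fully open) to 1 (shut). In form: [[[x, y, z], turn, claw], ...]. A call has 1 to 5 rows; each row shifts and turns the commanded pose from where the row before left it; what a row does not reach is not made up. A row lasts 1/10 s, in which the tool goes at most 50 mm and 8.59 degrees, less where a joint would pass 70% of its speed; a pose out of reach is approached as far as the arm can. A call is refused whole if a number of a shift passes 5 or a number of a turn 8.59, either way. A call with a gripper value outside its range is refused whole. The fingers move at their own pace and stop on an object; "squeeze" is the grip in N (left out, the last holds). Time passes only in rows, so rows that do not move let the fingers close. It gives the time, the measured TCP pose, the force, the opening and the grip force at its end, in the units of the state.
- env.state(): the state, without advancing time (a new reading comes with each control period).
- env.grab_frame(name): name is "scene" or "top"; returns a dict with "frame" (384x512x3 uint8, red, green, blue), "z_map" (384x512 float32, mm along the optical axis (not along the pixel's ray), 0 where there is no reading), "fovy" (degrees; the focal length in pixels is half the picture's height over the tangent of half this angle, whatever the lens; pixels are square), "cx", "cy" (the principal point, pixels), "position" and "orientation" of the camera in the world. Camera axes: x right, y down, z forward; pixel columns grow to the right and rows downward; lengths in mm; the calibration is good to about 2 mm. A picture is of the moment at which its call begins.
- env.job_done(): hands the job in; it is judged then, once.
Trained networks look in a picture, given as the dict that the camera call returned (one of the last four; its "shot" number tells which), for a name from the list of things; names that differ only in an ending like _2 or _b are one class to them, and where a whole thing is asked for, a point or a joint stands for the part that bears it (a point fixed in the world has none). Each returns a list of dicts, best first, with "score" (0 to 1); they miss things now and then, are a little off and sometimes report something else, mostly with a low value. They report only what shows in the picture. A call takes as long as a camera call.
- env.search_frame(picture, label): "point" ([column, row] in pixels, amid what is visible of it).
- env.landmark_of(picture, label): "point" ([column, row] in pixels: a listed point, or the origin of a listed thing).
The state is a dict: "time_s": time; "qpos": joint angles; "qvel": joint speeds; "effort": joint torques, N m; "ee_pos": TCP position; "ee_rot": TCP orientation; "force": force on the tool from outside, world axes, zero at the start; "torque": the same for the moment, N m; "gripper_width": finger opening in mm; "gripper_force": force on a finger pad.
Only numpy, scipy, OpenCV 4.12 (cv2) and the standard library are available. Lean on these libraries where they do the work, as an engineer would, in place of code of your own. Each camera call takes 0.05 s, during which the arm holds its last target. There are 200 camera calls.

### The job

Press the slide feeder's spring pedal all the way down to its stop so that the metal test slide is pushed out from under the hood. Then pick the slide up by its rib, tilt it to match the sloped face of the tilting stage, and press it gently onto that face, flush, square and centred, so that the sprung face gives a little under it. Finish while still gripping the slide and holding it there; do not let go, and leave the loose cutters and the small gripper finger on the bench alone.

Things in the scene. Friction and masses are not known exactly. Their poses are not given: they have to be found in the camera images.
- feeder: Slide feeder fixed to the bench: grey base 190 (x) x 215 (y) x 5 mm, level aluminium chute along x with a floor at z = 9 mm, grey hood over its rear half (x +4 to +88 mm, y within 39 mm, top at 57 mm), low lip at its front end (x = -85 mm). Origin on the bench under the chute's middle; +x to the hooded rear, -x to the open front, towards the robot. Pedal beside the chute at y = -115 mm
- chute_out (a point): Point on the chute floor where the slide's underside centre lies, within about 10 mm, once pushed out (feeder x = -40 mm, y = 0, z = 9 mm). Pressing the pedal drives a pusher 70 mm forward along the chute, which shoves the slide there; the pusher springs back with the pedal and the slide stays out
- feeder_pedal (a joint): Angle of the pedal: 0 up at rest, 0.35 rad down at its stop (level). It springs back. The pedal plate is 115 x 50 mm, hinged at its rear end (feeder x = +60 mm, y = -115 mm, z = 30 mm)
- pedal_pad (a point): Top middle of the rubber pad near the free (front) end of the pedal, 90 mm ahead of its hinge; at rest 68 mm above the bench, at the stop about 38 mm. Pressing straight down here takes about 3 N to start and about 9 N to reach the stop
- slide: The test slide: aluminium plate 64 (x) x 56 (y) x 6 mm with a grip rib standing on its middle, 40 mm long (x), 14 mm wide (y), rising from 6 to 32 mm above the underside; 120 g or so. Origin at the centre of its flat underside, z up out of the rib. It starts under the feeder's hood, its axes along the feeder's
- slide_rib (a point): Middle of the top edge of the slide's rib (32 mm above its underside)
- stage_face: Flat steel face of the tilting stage, 74 (x) x 66 (y) mm, 8 mm thick. Origin at the centre of its upper surface, z is the outward normal of the surface, x points up the slope (to the robot's right), y level. It is carried on springs: it gives along its normal up to 10 mm, starting at about 5 N and growing by 1.2 N a mm (about 11 N at 5 mm, 17 N at the end)
- stage_tilt (a joint): Slope of the stage in rad from level (0.25 to 0.55), sloping down to the robot's left and turned slightly away from it; stiff with friction, it keeps its angle under a gentle push. Pivot level, 38 mm below the face, 62 mm above the bench, between two cheeks that reach 78 mm high at y = 42 to 50 mm either side
- stage: Grey base of the tilting stage, 120 x 112 x 10 mm, fixed to the bench; origin at the centre of its underside, +x up the slope
- side_cutters: Loose cutters with red handles, 133 mm, lying on the bench; leave alone
- finger_orange: Loose orange printed gripper finger, 70 mm, lying on the bench; leave alone

How it is judged (in metres and radians):
On the way, in this order (a step that is already met when the one before it is completed fails the run):
1. the pedal is down at its stop (over 0.32 rad) (value of joint feeder_pedal above 0.32 rad), for 0.1 s.
2. the slide is held in the fingers, lifted more than 40 mm above the bench and clear of the feeder and stage (contact force between slide and the fingers above 1 N and height (world z) of slide above 0.04 m and contact force between slide and feeder below 0.05 N and contact force between slide and stage below 0.05 N), for 0.2 s.
At the end, for the whole second after the job is handed in: The fingers still grip the slide (over 2 N) and hold it still on the stage's sloped face: underside within 2 mm of and within 0.05 rad of parallel to the face, turned square with it within 0.15 rad (either way round), centred within 11 mm, pressed with 3 to 22 N (contact force between slide and the fingers above 2 N and contact force between slide and stage_face between 3 and 22 N and angle between the z axis of slide and the z axis of stage_face, either way round below 0.05 rad and angle between the x axis of slide and the x axis of stage_face, either way round below 0.15 rad and distance between slide and stage_face below 0.011 m and z of slide in the frame of stage_face between -0.002 and 0.002 m and linear speed of slide below 0.02 m/s); the arm keeps its last pose, push and grip.
It fails at once if the slide is rammed against the stage face with more than 40 N (contact force between slide and stage_face above 40 N).
It fails at once if the loose cutters are moved more than 30 mm (distance of side_cutters from where it was at the start of the episode above 0.03 m).
It fails at once if the loose gripper finger is moved more than 30 mm (distance of finger_orange from where it was at the start of the episode above 0.03 m).
It also fails if it takes over 48 s, if anything falls off the work surface, if the arm or the gripper's body presses on something with over 40 N, if the wrist force passes 120 N, or if a joint passes its speed limit or range.

## Working session

There is one attempt and no reset: what is moved stays moved. The work goes in short steps, Python scripts to look and compute and a tool call to move; the robot and the scene stay as the last step left them, time stands still between calls to the robot, and variables do not carry over. Pictures are saved under pics/ and viewed, at most 10 in all, crops included, and the job is handed in when it is done.

Besides the shell and the picture viewer there is one more tool, called after "Emit:" by a JSON object that holds its "method" and its "body", one argument or row to a line. move_arm: Moves the arm, as the interface text tells. Its arguments: {"type":"object","properties":{"plan":{"type":"array","items":{"type":"array"}},"squeeze":{"type":"number"}},"required":["plan"]}

```bash
mkdir -p pics
cat > h.py <<'E'
import numpy as np, cv2
from scipy.spatial.transform import Rotation as Ro
from workcell import env
def cam(p):
    f=p["frame"].shape[0]/2/np.tan(np.radians(p["fovy"])/2)
    o=np.array(p["orientation"],float)
    R=o if o.shape==(3,3) else Ro.from_euler('xyz',o,degrees=True).as_matrix()
    return f,R,np.array(p["position"],float)
def ray(p,uv):
    f,R,t=cam(p); return t,R@np.array([(uv[0]-p["cx"])/f,(uv[1]-p["cy"])/f,1.])
def at_z(p,uv,z):
    t,d=ray(p,uv); return t+d*(z-t[2])/d[2]
def deep(p,uv):
    u,v=int(round(uv[0])),int(round(uv[1])); t,d=ray(p,uv)
    w=p["z_map"][max(0,v-1):v+2,max(0,u-1):u+2]; w=w[w>0]
    return t+d*np.median(w) if len(w) else np.full(3,np.nan)
def cloud(p):
    f,R,t=cam(p); z=p["z_map"]; v,u=np.indices(z.shape)
    c=np.stack([(u-p["cx"])/f*z,(v-p["cy"])/f*z,z],-1)@R.T+t
    c[z<=0]=np.nan; return c
E
python3 - <<'E'
from h import *
np.set_printoptions(precision=1,suppress=True)
ims=[]
for n in ("scene","top"):
    p=env.grab_frame(n); print(n,p["fovy"],p["position"],p["orientation"])
    ims.append(p["frame"]); np.savez(f"/tmp/{n}.npz",**{k:np.array(v) for k,v in p.items()})
    for l in ["feeder","pedal_pad","chute_out","feeder_pedal","slide","stage_face","stage","stage_tilt","side_cutters","finger_orange"]:
        r=env.landmark_of(p,l)[:2]
        for q in r: print(l,np.array(q["point"]),round(q["score"],2),"deep",deep(p,q["point"]),"z0",at_z(p,q["point"],0))
    cv2.imwrite(f"pics/{n}.png",p["frame"][:,:,::-1])
E
```

```text
scene 43.3448744154134 [ -95.6 -377.3 1059.2] [-142.2    0.2  -56.6]
pedal_pad [196.2 192.5] 0.79 deep [461.8 184.7  68.8] z0 [500.5 223.8   0. ]
chute_out [163.2 186.6] 0.79 deep [461.5 308.5   9. ] z0 [466.3 314.4   0. ]Traceback (most recent call last):
  File "<stdin>", line 8, in <module>
ValueError: it knows: chute_out, feeder, finger_orange, pedal_pad, side_cutters, slide, slide_rib, stage, stage_face
```

Run:
```python
from h import *
np.set_printoptions(precision=1,suppress=True)
for n in ("scene","top"):
    p=env.grab_frame(n); print(n,p["fovy"],p["position"],p["orientation"])
    np.savez(f"/tmp/{n}.npz",**{k:np.array(v) for k,v in p.items()})
    for l in ["feeder","pedal_pad","chute_out","slide","stage_face","stage","side_cutters","finger_orange"]:
        for q in env.landmark_of(p,l)[:2]: print(l,np.array(q["point"]),round(q["score"],2),"deep",deep(p,q["point"]),"z0",at_z(p,q["point"],0))
    cv2.imwrite(f"pics/{n}.png",p["frame"][:,:,::-1])
    c=cloud(p)
    # plane fit on face: points tilted near the stage_face landmark
    q=env.landmark_of(p,"stage_face")
    if q:
        c0=deep(p,q[0]["point"]); P=c.reshape(-1,3); P=P[np.linalg.norm(P-c0,axis=1)<25]
        for _ in range(5):
            m=P.mean(0); nrm=np.linalg.svd(P-m,full_matrices=False)[2][2]; nrm*=np.sign(nrm[2]); P=P[abs((P-m)@nrm)<4]
        up=np.array([-nrm[0],-nrm[1]]); print("face n",nrm*1000,"tilt",np.degrees(np.arccos(nrm[2])),"upslope yaw",np.degrees(np.arctan2(up[1],up[0])),"N",len(P), abs((P-m)@nrm).max())
```

```text
scene 43.3448744154134 [ -95.6 -377.3 1059.2] [-142.2    0.2  -56.6]
feeder [176.7 187.6] 0.56 deep [478.9 274.2   9.8] z0 [484.3 280.3   0. ]
pedal_pad [198.2 189.8] 0.62 deep [471.9 186.   68.5] z0 [511.2 225.    0. ]
chute_out [164.5 187.5] 0.87 deep [460.7 303.    9.6] z0 [465.8 309.2   0. ]
slide [182.1 170.9] 0.54 deep [507.  270.1  56.3] z0 [540.9 306.5   0. ]
stage_face [374.5 241.3] 0.66 deep [ 559.7 -269.8   97.3] z0 [ 626.1 -259.     0. ]
stage [363.  265.1] 0.94 deep [ 540.  -265.9   10.8] z0 [ 546.5 -264.8    0. ]
side_cutters [274.6 263.2] 0.66 deep [430.6 -77.9  -0.6] z0 [430.3 -78.    0. ]
finger_orange [341.3 304.4] 0.78 deep [ 419.6 -268.9    6.6] z0 [ 422.9 -268.2    0. ]
face n [303.8 -61.1 950.8] tilt 18.054526150223335 upslope yaw 168.62219483134263 N 226 3.257298301360997
top 50.52380410673896 [ 271.1   40.1 1224.1] [-166.8   -0.4  -87.7]
feeder [171.1 215.5] 0.91 deep [488.5 303.    9.1] z0 [490.1 304.9   0. ]
feeder [207.9 216.6] 0.57 deep [479.6 184.3  65.4] z0 [491.4 192.5   0. ]
pedal_pad [209.7 221.1] 0.82 deep [465.9 177.7  70.1] z0 [477.7 186.1   0. ]
pedal_pad [357.4 205.6] 0.66 deep [ 525.7 -243.8   85.1] z0 [ 544.7 -265.     0. ]
chute_out [172.  224.2] 0.8 deep [462.  297.9   9. ] z0 [463.4 299.8   0. ]
chute_out [358.2 243. ] 0.61 deep [ 429.2 -265.3    1. ] z0 [ 429.3 -265.5    0. ]
slide [178.6 204.1] 0.5 deep [514.3 273.3  59. ] z0 [526.6 285.1   0. ]
stage_face [370.9 191.6] 0.63 deep [ 566.2 -280.7   94.8] z0 [ 590.9 -307.6    0. ]
stage [360.3 203.6] 0.61 deep [ 527.7 -247.5  103.4] z0 [ 551.4 -274.     0. ]
side_cutters [296.4 242.3] 0.53 deep [423.9 -79.2  -0.4] z0 [423.8 -79.2   0. ]
finger_orange [356.9 242.8] 0.45 deep [ 429.8 -261.7   -0.1] z0 [ 429.8 -261.6    0. ]
face n [291.7 -94.1 951.9] tilt 17.851063567427563 upslope yaw 162.12245428782927 N 187 3.927997656527792
```

View pics/scene.png

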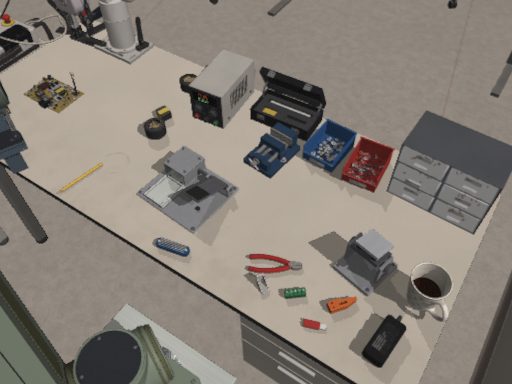

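View pics/top.png

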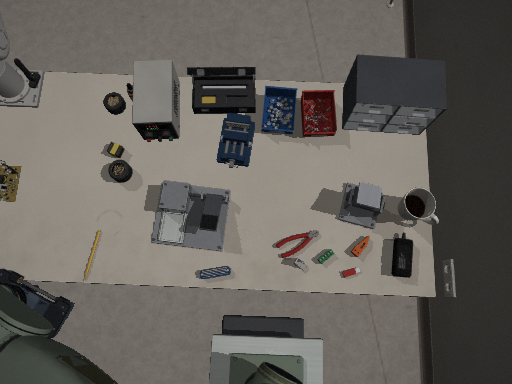

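Run:
```python
from h import *
np.set_printoptions(precision=1,suppress=True)
out=[]
for n,(a,b) in {"scene":((130,150),(325,215)),"top":((145,170),(310,170))}.items():
    p=dict(np.load(f"/tmp/{n}.npz"))
    for (u,v) in (a,b):
        out.append(cv2.resize(p["frame"][v:v+80,u:u+110,::-1],(400,290),interpolation=cv2.INTER_CUBIC))
    c=cloud(p).reshape(-1,3); c=c[~np.isnan(c[:,0])]
    def box(lo,hi): return c[np.all((c>lo)&(c<hi),axis=1)]
    for nm,P in {"feederbase":box([380,130,3],[640,430,8]),"hoodtop":box([400,200,54],[640,400,60]),"stagebase":box([450,-360,7.5],[650,-180,14])}.items():
        r=cv2.minAreaRect(P[:,:2].astype(np.float32)); print(n,nm,len(P),r)
    # stage: RANSAC plane on points z 75..130
    P=box([480,-350,79],[640,-200,140]); rng=np.random.default_rng(0); best=None
    for _ in range(2000):
        s=P[rng.choice(len(P),3,False)]; m=np.cross(s[1]-s[0],s[2]-s[0]); L=np.linalg.norm(m)
        if L<50: continue
        m/=L; m*=np.sign(m[2]); 
        if m[2]<.8: continue
        k=abs((P-s[0])@m)<2
        if best is None or k.sum()>best.sum(): best=k
    Q=P[best]; m=Q.mean(0); nr=np.linalg.svd(Q-m,full_matrices=False)[2][2]; nr*=np.sign(nr[2])
    print(n,"face",len(P),len(Q),m,nr*1000,"tilt rad",np.arccos(nr[2])*1000,"downslope yaw",np.degrees(np.arctan2(nr[1],nr[0])),Q.min(0),Q.max(0))
    print(" rect",cv2.minAreaRect(Q[:,:2].astype(np.float32)))
cv2.imwrite("pics/crops.png",np.vstack([np.hstack(out[:2]),np.hstack(out[2:])]))
```

```text
scene feederbase 1926 ((510.0778503417969, 280.21783447265625), (258.1237487792969, 299.4357604980469), 0.028460541740059853)
scene hoodtop 560 ((535.7772216796875, 265.0373840332031), (136.26071166992188, 86.31965637207031), 83.95259857177734)
scene stagebase 1012 ((531.4337158203125, -249.9365234375), (153.0742645263672, 140.20138549804688), 81.19896697998047)
scene face 914 516 [ 553.  -271.9   99. ] [307.3 -68.8 949.1] tilt rad 320.3616147849575 downslope yaw -12.615038211023139 [ 510.7 -309.7   85.1] [ 594.1 -233.8  112.3]
 rect ((553.6221313476562, -271.71435546875), (65.93071746826172, 74.82505798339844), 77.00625610351562)
top feederbase 2053 ((509.8514404296875, 279.90118408203125), (299.5588684082031, 259.6331481933594), 89.97296142578125)
top hoodtop 615 ((539.048095703125, 262.464111328125), (133.4821014404297, 84.1412124633789), 84.23333740234375)
top stagebase 541 ((542.7158813476562, -271.2239685058594), (121.6739273071289, 152.59291076660156), 83.56945037841797)
top face 678 386 [ 555.1 -274.3   98.9] [298.6 -72.5 951.6] tilt rad 312.3534648976585 downslope yaw -13.653334595937682 [ 515.8 -312.4   85. ] [ 596.3 -236.6  111.7]
 rect ((556.79345703125, -274.2206115722656), (66.19534301757812, 71.32389831542969), 76.9041748046875)
```

View pics/crops.png

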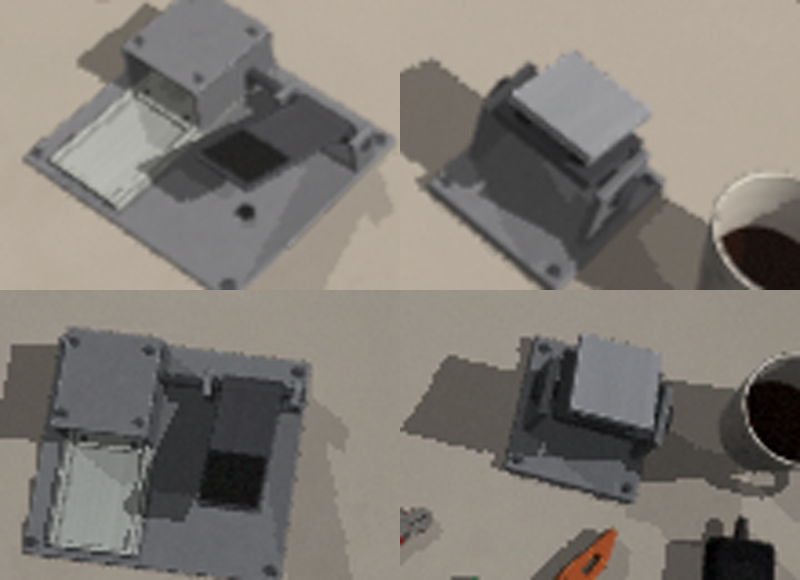

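Run:
```python
from h import *
np.set_printoptions(precision=1,suppress=True)
p=dict(np.load("/tmp/top.npz"))
px=lambda x,y:(145+x*.275,170+(y-290)*80/290)
S=[at_z(p,px(*q),5)[:2] for q in ((30,545),(270,572),(298,372))]
ang=lambda v:np.degrees(np.arctan2(v[1],v[0]))
print(S,"yaw from x edge",ang(S[2]-S[1]),"from y edge",ang(S[0]-S[1])-90,[np.linalg.norm(S[2]-S[1]),np.linalg.norm(S[0]-S[1])])
H=[at_z(p,px(*q),57)[:2] for q in ((75,338),(150,347),(138,424),(60,411))]
print("hood screws",H,"centre",np.mean(H,0),ang(H[0]-H[3]),ang(H[1]-H[2]))
yaw=-6.; R=Ro.from_euler('z',yaw,degrees=True).as_matrix()[:2,:2]
o=np.mean(H,0)-R@[46,0]; print("origin",o,"pad",o+R@[-26,-115],"out",o+R@[-40,0])
s=env.state(); print({k:np.round(v,2) for k,v in s.items()}, env.tcp_to_grasp)
```

```text
[array([411.5, 350.6]), array([397.3, 151.6]), array([567.9, 138.3])] yaw from x edge -4.455829606219142 from y edge -4.081293048220999 [np.float64(171.05679102520608), np.float64(199.49094655854458)]
hood screws [array([576.3, 317.4]), array([571.2, 255.7]), array([506.7, 260.2]), array([514.8, 323.9])] centre [542.2 289.3] -6.022324304216523 -3.997577579849694
origin [496.5 294.1] pad [458.6 182.5] out [456.7 298.3]
{'time_s': np.float64(1.2), 'qpos': array([65.2, 18.3, 89.6, -0. , 72. , -1.1]), 'qvel': array([ 0.1,  0. , -0.1,  0.1,  0.1, -0. ]), 'effort': array([  0. , -41.2, -23.2,   0.1,   0. ,  -0. ]), 'ee_pos': array([231.2, 526.5, 214. ]), 'ee_rot': array([180. ,   0. , 156.3]), 'force': array([-0.2,  0.4, -0.4]), 'torque': array([ 0., -0., -0.]), 'gripper_force': np.float64(0.0), 'gripper_width': np.float64(91.15)} 18.8
```

Emit:
{"method": "move_arm", "body": {
  "plan": [
    [[3, -4, 0], 0, 1],
    [[3, -4, 0], 0, 1],
    [[3, -4, 0], 0, 1],
    [[3, -4, 0], 0, 1],
    [[3, -4, 0], 0, 1]
  ]
}}

```text
time_s: 1.7
ee_pos: [382.1, 324.9, 214.2]
ee_rot: [180.0, 0.0, 156.3]
force: [-0.0, 0.4, -0.5]
gripper_width: 54.4
gripper_force: 0.0
```

Emit:
{"method": "move_arm", "body": {
  "plan": [
    [[2.7, -4.2, -1], 6.5, 1],
    [[2.7, -4.2, -2], 6.5, 1],
    [[2.8, -4, -3], 6.3, 1],
    [[0, -2, -4], 0, 1],
    [[0, 0, -3], 0, 1]
  ]
}}

```text
time_s: 2.2
ee_pos: [457.0, 188.4, 87.8]
ee_rot: [-179.9, -0.1, 175.4]
force: [0.3, -0.5, -1.1]
gripper_width: 14.2
gripper_force: 0.0
```

Emit:
{"method": "move_arm", "body": {
  "plan": [
    [[0, 0, -1.5], 0, 1],
    [[0, 0, -1.5], 0, 1],
    [[0, 0, -1.0], 0, 1]
  ]
}}

```text
time_s: 2.5
ee_pos: [455.7, 190.8, 48.7]
ee_rot: [-179.9, -0.2, 175.6]
force: [-3.8, -1.0, 6.7]
gripper_width: 0.5
gripper_force: 3.1
```

Emit:
{"method": "move_arm", "body": {
  "plan": [
    [[0, 0, -0.8], 0, 1],
    [[0, 0, -0.4], 0, 1],
    [[0, 0, 0], 0, 1]
  ]
}}

```text
time_s: 2.8
ee_pos: [455.4, 191.0, 38.8]
ee_rot: [-179.9, -0.2, 175.6]
force: [-8.0, -2.6, 16.0]
gripper_width: 0.6
gripper_force: 8.1
```

Emit:
{"method": "move_arm", "body": {
  "plan": [
    [[0, 0, -0.2], 0, 1],
    [[0, 0, -0.1], 0, 1],
    [[0, 0, 0], 0, 1],
    [[0, 0, 0], 0, 1]
  ]
}}

```text
time_s: 3.2
ee_pos: [455.4, 191.0, 38.0]
ee_rot: [-180.0, -0.2, 175.6]
force: [-12.3, -2.6, 33.1]
gripper_width: 0.6
gripper_force: 16.9
```

Emit:
{"method": "move_arm", "body": {
  "plan": [
    [[0, 0, 2], 0, 1],
    [[0, 0, 3], 0, 1],
    [[0, -1, 4], 0, 0.7],
    [[-2, -3, 4], 0, 0.4],
    [[-3, -4, 3], 0, 0.4]
  ]
}}

```text
time_s: 3.7
ee_pos: [414.8, 119.3, 190.0]
ee_rot: [179.9, 0.3, 175.7]
force: [-0.3, -0.1, 0.9]
gripper_width: 21.3
gripper_force: 0.0
```

Run:
```python
from h import *
np.set_printoptions(precision=1,suppress=True)
out=[]
for n,(u,v) in {"scene":(130,150),"top":(145,170)}.items():
    p=env.grab_frame(n); np.savez(f"/tmp/{n}2.npz",**{k:np.array(v) for k,v in p.items()})
    for l in ["slide","slide_rib"]:
        for q in env.landmark_of(p,l)[:2]: print(n,l,np.array(q["point"]),round(q["score"],2),"deep",deep(p,q["point"]),"z9",at_z(p,q["point"],9),"z41",at_z(p,q["point"],41))
    c=cloud(p).reshape(-1,3); c=c[~np.isnan(c[:,0])]
    P=c[np.all((c>[400,260,35])&(c<[505,340,46]),axis=1)]
    if len(P)>4: print("rib",len(P),P.mean(0),np.median(P,0),P.min(0),P.max(0),cv2.minAreaRect(P[:,:2].astype(np.float32)))
    out.append(cv2.resize(p["frame"][v:v+80,u:u+110,::-1],(400,290),interpolation=cv2.INTER_CUBIC))
cv2.imwrite("pics/out.png",np.hstack(out))
```

```text
scene slide [166.7 190.3] 0.82 deep [454.8 289.5  12.7] z9 [456.7 291.8   9. ] z41 [439.9 271.5  41. ]
scene slide [197.  191.6] 0.59 deep [464.1 183.6  70.9] z9 [499.1 218.7   9. ] z41 [481.  200.6  41. ]
scene slide_rib [160.1 182.6] 0.82 deep [450.5 303.5  41.3] z9 [467.8 325.2   9. ] z41 [450.6 303.8  41. ]
rib 79 [456.  297.8  40.7] [453.7 296.4  40.6] [433.3 260.2  35.9] [503.8 334.9  45.8] ((466.9674987792969, 301.6476745605469), (75.09527587890625, 65.49132537841797), 82.64701080322266)
top slide [176.  225.9] 0.61 deep [456.6 284.4  14.3] z9 [457.4 285.4   9. ] z41 [452.5 279.   41. ]
top slide_rib [167.4 224.4] 0.91 deep [459.6 309.9  17.3] z9 [460.9 311.7   9. ] z41 [455.9 304.6  41. ]
rib 69 [458.2 295.9  41.1] [457.  294.8  41.4] [436.9 287.6  35.9] [504.5 330.3  45.3] ((473.95050048828125, 301.77435302734375), (77.69537353515625, 27.70952606201172), 24.296695709228516)
```

View pics/out.png

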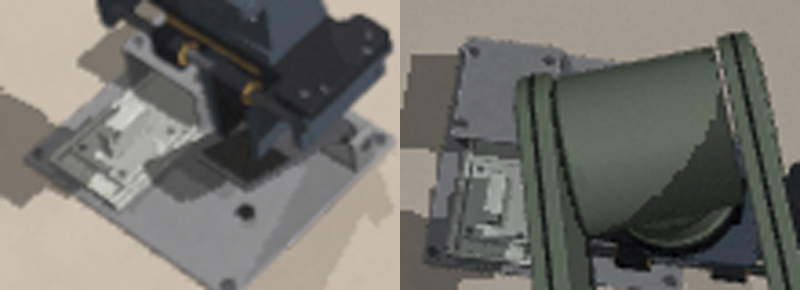

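Emit:
{"method": "move_arm", "body": {
  "plan": [
    [[1, 4, 0], 0, 0.5],
    [[1, 4, 0], 0, 0.5],
    [[1, 4, -1], 0, 0.5],
    [[1, 4, -2], 0, 0.5],
    [[0, 1.5, -2], 0, 0.5]
  ]
}}

```text
time_s: 4.5
ee_pos: [454.2, 298.7, 135.0]
ee_rot: [179.9, 0.0, 175.8]
force: [0.2, -0.8, 0.1]
gripper_width: 45.7
gripper_force: 0.0
```

Emit:
{"method": "move_arm", "body": {
  "plan": [
    [[0.2, -0.2, -3], 0, 0.5],
    [[0, 0, -3], 0, 0.5],
    [[0, 0, -2], 0, 0.5],
    [[0, 0, -1], 0, 0.5],
    [[0, 0, 0], 0, 0.5]
  ]
}}

```text
time_s: 5.0
ee_pos: [453.9, 292.1, 44.9]
ee_rot: [-179.9, -0.2, 175.6]
force: [0.2, 0.6, -0.1]
gripper_width: 45.6
gripper_force: 0.0
```

Emit:
{"method": "move_arm", "body": {
  "plan": [
    [[0.2, 0.4, -1], 0, 0.5],
    [[0, 0, -1], 0, 0.5],
    [[0, 0, 0], 0, 0.5]
  ]
}}

```text
time_s: 5.3
ee_pos: [456.4, 296.0, 26.3]
ee_rot: [-179.9, -0.1, 175.6]
force: [-0.8, -0.4, 0.2]
gripper_width: 45.8
gripper_force: 0.0
```

Run:
```python
from h import *
np.set_printoptions(precision=1,suppress=True)
print(env.state()["ee_pos"],env.state()["force"])
out=[]
for n,(u,v) in {"scene":(130,150),"top":(145,190)}.items():
    p=env.grab_frame(n)
    for q in env.landmark_of(p,"slide_rib")[:1]: print(n,np.array(q["point"]),round(q["score"],2),at_z(p,q["point"],41))
    out.append(cv2.resize(p["frame"][v:v+80,u:u+110,::-1],(400,290),interpolation=cv2.INTER_CUBIC))
cv2.imwrite("pics/pre.png",np.hstack(out))
```

```text
[456.4 296.   26.3] [-0.8 -0.4  0.2]
scene [162.5 182.6] 0.67 [454.2 298.3  41. ]
```

View pics/pre.png

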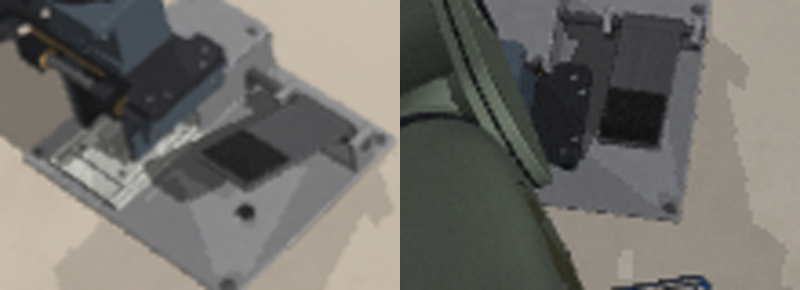

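Gripper straddles the rib in the chute (crop ≈(140,130)), no contact force; rib estimate matches the TCP. Closing.

Emit:
{"method": "move_arm", "body": {
  "plan": [
    [[0, 0, 0], 0, 0.9],
    [[0, 0, 0], 0, 0.9],
    [[0, 0, 0], 0, 0.9],
    [[0, 0, 0], 0, 0.9],
    [[0, 0, 0], 0, 0.9]
  ],
  "squeeze": 12
}}

```text
time_s: 6.0
ee_pos: [457.0, 296.1, 27.4]
ee_rot: [180.0, 0.0, 175.6]
force: [-0.5, -0.3, 0.2]
gripper_width: 13.8
gripper_force: 12.0
```

Emit:
{"method": "move_arm", "body": {
  "plan": [
    [[0, 0, 1], 0, 0.9],
    [[0, 0, 2], 0, 0.9],
    [[0, 0, 3], 0, 0.9],
    [[0, 0, 4], 0, 0.9],
    [[0, 0, 4], 0, 0.9]
  ]
}}

```text
time_s: 6.5
ee_pos: [456.5, 295.9, 168.9]
ee_rot: [-180.0, -0.0, 175.6]
force: [1.1, 0.7, -0.6]
gripper_width: 14.1
gripper_force: 12.0
```

Emit:
{"method": "move_arm", "body": {
  "plan": [
    [[1, -3, 1], 0, 0.9],
    [[1, -4.5, 1], 0, 0.9],
    [[1, -4.5, 0], 0, 0.9],
    [[1, -4.5, 0], 0, 0.9],
    [[1, -4.5, 0], 0, 0.9]
  ]
}}

```text
time_s: 7.0
ee_pos: [506.9, 84.5, 188.0]
ee_rot: [180.0, 0.1, 175.6]
force: [0.5, -0.4, -1.2]
gripper_width: 13.7
gripper_force: 12.0
```

Emit:
{"method": "move_arm", "body": {
  "plan": [
    [[1, -4.5, 0], 0, 0.9],
    [[1, -4.5, 0], 0, 0.9],
    [[1, -4.5, 0], -2, 0.9],
    [[1, -4.5, 0], -3, 0.9],
    [[0.5, -4.5, 0], -3, 0.9]
  ]
}}

```text
time_s: 7.5
ee_pos: [552.3, -140.8, 187.8]
ee_rot: [180.0, 0.1, 167.5]
force: [0.3, -0.3, -0.7]
gripper_width: 14.4
gripper_force: 12.0
```

Emit:
{"method": "move_arm", "body": {
  "plan": [
    [[0, 0, 0], 0, 0.9],
    [[0, 0, 0], 0, 0.9]
  ]
}}

```text
time_s: 7.7
ee_pos: [551.6, -139.5, 187.3]
ee_rot: [180.0, -0.0, 167.5]
force: [0.0, 0.7, -1.2]
gripper_width: 14.2
gripper_force: 12.0
```

```bash
cat > face.py <<'E'
from h import *
np.set_printoptions(precision=1,suppress=True)
s=env.state(); print(s["ee_pos"],s["ee_rot"],s["force"])
out=[]
for n in ("scene","top"):
    p=env.grab_frame(n)
    f,R,t=cam(p); q=R.T@(s["ee_pos"]-t); uv=(int(q[0]/q[2]*f+p["cx"]),int(q[1]/q[2]*f+p["cy"]))
    for l in ("slide","slide_rib","stage_face"):
        for k in env.landmark_of(p,l)[:1]: print(n,l,np.array(k["point"]),round(k["score"],2),"deep",deep(p,k["point"]))
    c=cloud(p).reshape(-1,3); c=c[~np.isnan(c[:,0])]
    P=c[np.all((c>[480,-350,79])&(c<[640,-200,130]),axis=1)]; rng=np.random.default_rng(0); best=None
    for _ in range(2000):
        a=P[rng.choice(len(P),3,False)]; m=np.cross(a[1]-a[0],a[2]-a[0]); L=np.linalg.norm(m)
        if L<50: continue
        m/=L; m*=np.sign(m[2])
        if m[2]<.8: continue
        k=abs((P-a[0])@m)<2
        if best is None or k.sum()>best.sum(): best=k
    Q=P[best]; m=Q.mean(0); nr=np.linalg.svd(Q-m,full_matrices=False)[2][2]; nr*=np.sign(nr[2])
    x=np.cross([-nr[1],nr[0],0],nr); x/=np.linalg.norm(x); x*=np.sign(x[2]); y=np.cross(nr,x)
    r=cv2.minAreaRect(np.c_[(Q-m)@x,(Q-m)@y].astype(np.float32)); cc=m+x*r[0][0]+y*r[0][1]
    print(n,"face",len(Q),"n",nr*1000,"tilt",np.degrees(np.arccos(nr[2])),"x yaw",np.degrees(np.arctan2(x[1],x[0])),"centre",cc,r)
    u,v=max(0,uv[0]-55),max(0,uv[1]-35)
    out.append(cv2.resize(p["frame"][v:v+80,u:u+110,::-1],(400,290),interpolation=cv2.INTER_CUBIC))
    print(n,"crop origin",u,v)
import sys; cv2.imwrite(f"pics/{sys.argv[1]}.png",np.hstack(out))
E
python3 face.py held
```

```text
[ 551.6 -139.5  187.3] [180.   -0.  167.5] [ 0.   0.7 -1.2]
scene slide [328.  199.8] 0.93 deep [ 531.9 -148.7  201.1]
scene slide_rib [328.2 190.7] 0.83 deep [ 531.3 -145.5  232.4]
scene stage_face [377.1 240.8] 0.73 deep [ 566.8 -274.    93.8]
scene face 522 n [305.1 -60.5 950.4] tilt 18.125176076252423 x yaw 168.77897702117204 centre [ 554.6 -271.8   98.5] ((-1.6811027526855469, -0.02744293212890625), (66.58158111572266, 77.7605209350586), 87.76692962646484)
scene crop origin 272 160
top stage_face [172.9 215.1] 0.32 deep [490.  297.6   9. ]Traceback (most recent call last):
  File "face.py", line 13, in <module>
    a=P[rng.choice(len(P),3,False)]; m=np.cross(a[1]-a[0],a[2]-a[0]); L=np.linalg.norm(m)
        ~~~~~~~~~~^^^^^^^^^^^^^^^^
  File "numpy/random/_generator.pyx", line 864, in numpy.random._generator.Generator.choice
ValueError: a must be a positive integer unless no samples are taken
```

Run:
```python
from h import *
p=env.grab_frame("scene"); cv2.imwrite("pics/held2.png",cv2.resize(p["frame"][150:280,270:440,::-1],(680,520),interpolation=cv2.INTER_CUBIC))
f,R,t=cam(p)
for w in ([551.6,-139.5,187.3],[551.6,-139.5,169]):
    q=R.T@(np.array(w)-t); print(q[:2]/q[2]*f+[p["cx"],p["cy"]])
```

```text
[327.87663294 195.94845069]
[326.98772381 200.79125264]
```

View pics/held2.png

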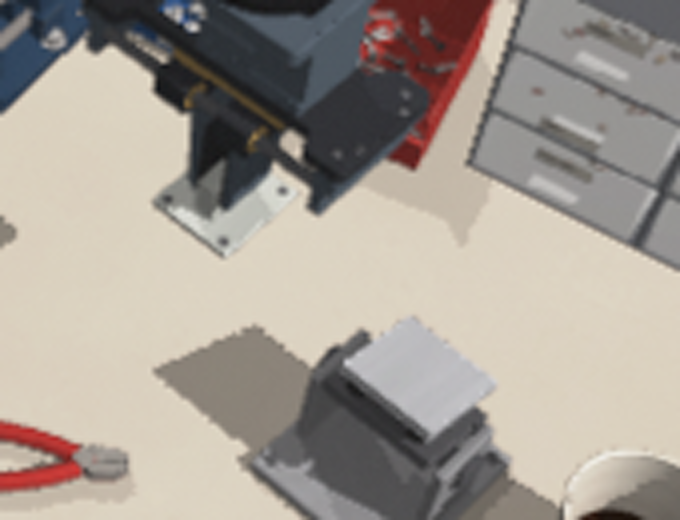

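Emit:
{"method": "move_arm", "body": {
  "plan": [
    [[0.4, -4.5, 0], 0, 0.9],
    [[0.4, -4.5, 0], 0, 0.9],
    [[0.3, -4.0, 0], 0, 0.9],
    [[0, -0.5, -1.5], 0, 0.9],
    [[0, 0, -1.5], 0, 0.9]
  ]
}}

```text
time_s: 8.65
ee_pos: [563.2, -275.6, 157.0]
ee_rot: [-180.0, 0.1, 167.5]
force: [0.3, 0.5, -1.5]
gripper_width: 13.6
gripper_force: 12.0
```

Emit:
{"method": "move_arm", "body": {
  "plan": [
    [[0, 0, -1], 0, 0.9],
    [[0, 0, -0.5], 0, 0.9],
    [[0, 0, 0], 0, 0.9],
    [[0, 0, 0], 0, 0.9]
  ],
  "squeeze": 5
}}

```text
time_s: 9.05
ee_pos: [563.4, -273.6, 142.9]
ee_rot: [-180.0, 0.1, 167.6]
force: [0.0, -0.3, -1.0]
gripper_width: 14.0
gripper_force: 5.0
```

Emit:
{"method": "move_arm", "body": {
  "plan": [
    [[0, 0, -0.7], 0, 0.9],
    [[0, 0, -0.7], 0, 0.9],
    [[0, 0, -0.2], 0, 0.9],
    [[0, 0, -0.2], 0, 0.9],
    [[0, 0, 0], 0, 0.9]
  ],
  "squeeze": 4
}}

```text
time_s: 9.55
ee_pos: [563.0, -273.8, 124.2]
ee_rot: [180.0, 0.0, 167.6]
force: [0.1, 0.2, -0.8]
gripper_width: 14.2
gripper_force: 4.0
```

Emit:
{"method": "move_arm", "body": {
  "plan": [
    [[0, 0, -0.1], 0, 0.9],
    [[0, 0, -0.1], 0, 0.9],
    [[0, 0, -0.1], 0, 0.9],
    [[0, 0, 0], 0, 0.9]
  ]
}}

```text
time_s: 9.95
ee_pos: [564.0, -274.2, 121.8]
ee_rot: [-180.0, 0.2, 167.6]
force: [2.8, 0.1, 1.2]
gripper_width: 14.0
gripper_force: 4.0
```

Emit:
{"method": "move_arm", "body": {
  "plan": [
    [[0, 0, -0.1], 0, 0.9],
    [[0, 0, -0.1], 0, 0.9],
    [[0, 0, -0.1], 0, 0.9],
    [[0, 0, 0], 0, 0.9]
  ]
}}

```text
time_s: 10.35
ee_pos: [563.5, -274.1, 118.4]
ee_rot: [-180.0, 0.1, 167.6]
force: [3.9, -0.6, 2.4]
gripper_width: 13.9
gripper_force: 4.0
```

Emit:
{"method": "move_arm", "body": {
  "plan": [
    [[0, 0, -0.1], 0, 0.9],
    [[0, 0, -0.1], 0, 0.9],
    [[0, 0, -0.1], 0, 0.9],
    [[0, 0, 0], 0, 0.9]
  ]
}}

```text
time_s: 10.75
ee_pos: [562.4, -273.8, 114.8]
ee_rot: [180.0, -0.1, 167.6]
force: [2.8, -0.7, 1.8]
gripper_width: 14.1
gripper_force: 4.0
```

Emit:
{"method": "move_arm", "body": {
  "plan": [
    [[0, 0, -0.1], 0, 0.9],
    [[0, 0, -0.1], 0, 0.9],
    [[0, 0, 0], 0, 0.9]
  ]
}}

```text
time_s: 11.05
ee_pos: [562.5, -273.8, 113.1]
ee_rot: [180.0, -0.1, 167.6]
force: [1.7, 0.2, 2.7]
gripper_width: 14.1
gripper_force: 4.0
```

Run:
```python
from h import *
np.set_printoptions(precision=1,suppress=True)
s=env.state(); print(s["ee_pos"],s["force"],s["torque"]*1)
out=[]
p=env.grab_frame("scene"); np.savez("/tmp/press.npz",**{k:np.array(v) for k,v in p.items()})
cv2.imwrite("pics/press.png",cv2.resize(p["frame"][195:295,320:430,::-1],(660,600),interpolation=cv2.INTER_CUBIC))
for l in ("slide","slide_rib","stage_face"):
    for k in env.landmark_of(p,l)[:1]: print(l,np.array(k["point"]),round(k["score"],2),"deep",deep(p,k["point"]))
```

```text
[ 562.5 -273.8  113.1] [1.7 0.2 2.7] [-0.2 -0.3 -0. ]
slide [372.3 244.2] 0.77 deep [ 540.3 -270.5  111.3]
slide_rib [379.  231.3] 0.7 deep [ 542.1 -274.8  166.2]
stage_face [373.1 240.3] 0.5 deep [ 544.8 -268.6  120.3]
```

View pics/press.png

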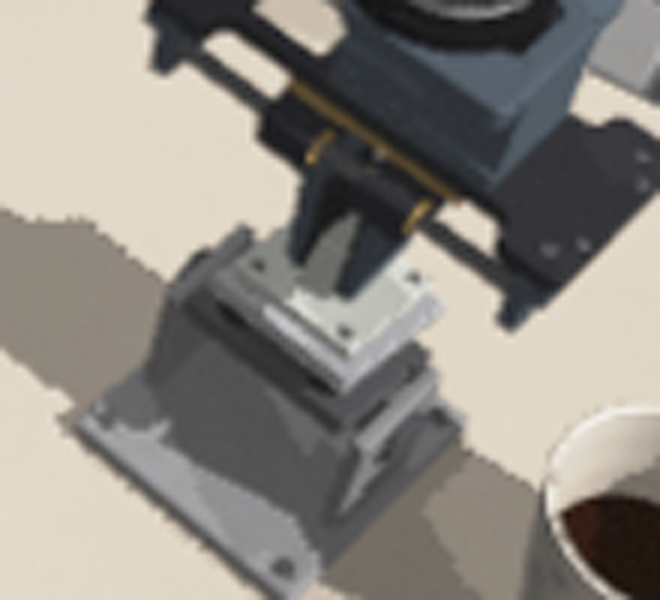

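Emit:
{"method": "move_arm", "body": {
  "plan": [
    [[0, 0, -0.1], 0, 0.9],
    [[0, 0, -0.1], 0, 0.9],
    [[0, 0, 0], 0, 0.9]
  ],
  "squeeze": 6
}}

```text
time_s: 11.55
ee_pos: [562.1, -273.7, 111.4]
ee_rot: [180.0, -0.1, 167.6]
force: [-0.4, -0.9, 6.7]
gripper_width: 14.0
gripper_force: 6.0
```

Emit:
{"method": "move_arm", "body": {
  "plan": [
    [[0, 0, -0.1], 0, 0.9],
    [[0, 0, -0.1], 0, 0.9],
    [[0, 0, 0], 0, 0.9]
  ]
}}

```text
time_s: 11.85
ee_pos: [562.1, -273.6, 109.8]
ee_rot: [180.0, -0.1, 167.6]
force: [-1.4, 0.0, 7.4]
gripper_width: 13.8
gripper_force: 6.0
```

Emit:
{"method": "move_arm", "body": {
  "plan": [
    [[0, 0, 0], 0, 0.9],
    [[0, 0, 0], 0, 0.9],
    [[-0.1, 0, -0.1], 0, 0.9],
    [[0, 0, 0], 0, 0.9],
    [[0, 0, 0], 0, 0.9]
  ],
  "squeeze": 15
}}

```text
time_s: 12.35
ee_pos: [561.9, -273.6, 109.2]
ee_rot: [180.0, 0.0, 167.6]
force: [-0.4, -0.8, 8.2]
gripper_width: 13.6
gripper_force: 15.0
```

Run:
```python
from h import *
np.set_printoptions(precision=2,suppress=True)
s=env.state(); print(s["ee_pos"],s["ee_rot"],s["force"],s["torque"])
C=[]
for n in ("scene","scene","top"):
    p=env.grab_frame(n); c=cloud(p).reshape(-1,3); c=c[~np.isnan(c[:,0])]; C.append(c)
    # plate top: points near expected plane
    P=c[np.all((c>[505,-325,80])&(c<[610,-225,125]),axis=1)]
    n0=np.array([.303,-.068,.951]); d=(P-[555,-272.5,98.5])@n0
    P=P[(d>-4)&(d<9)]; rng=np.random.default_rng(1); best=None
    for _ in range(2000):
        a=P[rng.choice(len(P),3,False)]; m=np.cross(a[1]-a[0],a[2]-a[0]); L=np.linalg.norm(m)
        if L<200: continue
        m/=L; m*=np.sign(m[2])
        if m[2]<.85: continue
        k=abs((P-a[0])@m)<1.5
        if best is None or k.sum()>best.sum(): best=k
    Q=P[best]; m=Q.mean(0); nr=np.linalg.svd(Q-m,full_matrices=False)[2][2]; nr*=np.sign(nr[2])
    x=np.cross([-nr[1],nr[0],0],nr); x/=np.linalg.norm(x); x*=np.sign(x[2]); y=np.cross(nr,x)
    r=cv2.minAreaRect(np.c_[(Q-m)@x,(Q-m)@y].astype(np.float32))
    print(n,len(P),len(Q),nr,"angle to n0",np.arccos(nr@n0),"centre",m+x*r[0][0]+y*r[0][1],"offs",(m-[555,-272.5,98.5])@n0,r)
    if n=="scene": im=p["frame"]
cv2.imwrite("pics/press2.png",cv2.resize(im[210:280,330:410,::-1],(680,595),interpolation=cv2.INTER_CUBIC))
```

```text
[ 561.87 -273.59  109.23] [179.98   0.01 167.59] [-0.43 -0.79  8.2 ] [ 0.2   0.21 -0.08]
scene 340 176 [ 0.31 -0.07  0.95] angle to n0 nan centre [ 557.55 -270.57   99.24] offs 1.3928868917617772 ((-9.947944641113281, -5.688894271850586), (55.92795944213867, 66.57601165771484), 89.03583526611328)
scene 338 178 [ 0.3  -0.08  0.95] angle to n0 nan centre [ 558.   -270.48   98.88] offs 1.1177594908584378 ((-10.361495971679688, -5.241477966308594), (67.13035583496094, 55.581844329833984), 2.2388288974761963)
top 91 43 [ 0.22 -0.03  0.98] angle to n0 0.09049705556982493 centre [ 550.62 -249.65  101.07] offs -0.736091997253221 ((-3.3291759490966797, -0.6097698211669922), (62.790550231933594, 26.936420440673828), 12.681977272033691)<stdin>:21: RuntimeWarning: invalid value encountered in arccos
```

View pics/press2.png

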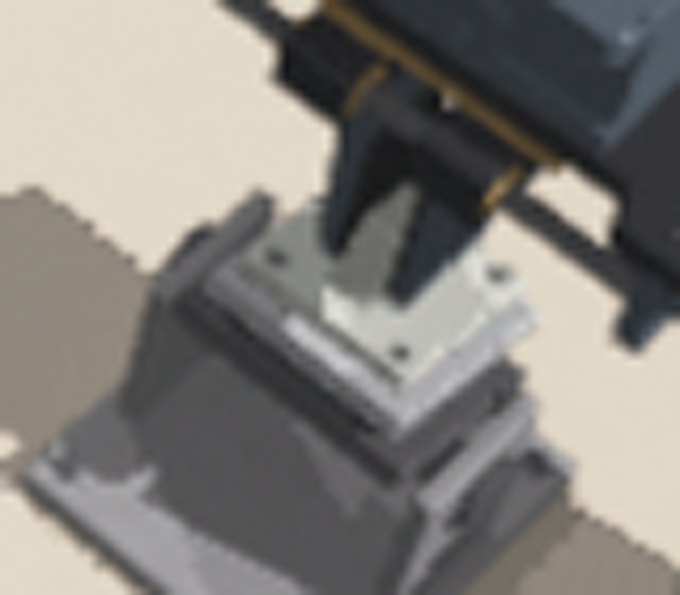

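Emit:
{"method": "move_arm", "body": {
  "plan": [
    [[0, 0, 0], 0, 0.9],
    [[0, 0, 0], 0, 0.9],
    [[0, 0, 0], 0, 0.9]
  ]
}}

```text
time_s: 12.8
ee_pos: [561.9, -273.6, 109.3]
ee_rot: [180.0, 0.0, 167.6]
force: [-0.0, 0.7, 8.9]
gripper_width: 13.9
gripper_force: 15.0
```

```bash
python3 -c "
from workcell import env
s=env.state(); print(s['force'],s['ee_pos'],s['qvel'],s['gripper_force']); print(env.job_done())"
```

```text
[-0.04140887  0.66605961  8.92234939] [ 561.88228434 -273.59439543  109.26980013] [-0.03081799  0.06439878 -0.09368342 -0.07199947 -0.07901817  0.0889612 ] 15.00595048069954
the job is handed in; nothing more can be done
None
```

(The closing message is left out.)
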